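# Nest the graded steel cups with their lips in line

### The job

Put the set of three steel cups away as one nest: set the medium cup inside the large one and the small cup inside the medium one, each standing upright on the floor of the next, with all three blue pouring lips pointing the same way. Leave the large cup standing where and as it is, and do not disturb the ring gauge or the brown bottle behind the cups.

Things in the scene. Friction and masses are not known exactly. Their poses are not given: they have to be found in the camera images.
- large_cup: Large straight round steel cup, three dark lines round the foot: outer diameter 90 mm, inner diameter 84 mm, 50 mm high, wall 3 mm, floor 4 mm thick, about 450 g. Origin: centre of its underside; z up; +x points to the lip. The blue pouring lip is 16 mm wide, clipped over the rim (3 mm above it, 2 mm inside the wall), and sticks out 13 mm. All cups stand on a 6 mm green mat.
- large_cup_lip (a point): Tip of the large cup's blue lip: 55 mm along the cup's +x axis from its centre line, at rim height (50 mm above its underside).
- medium_cup: Medium straight round steel cup, two dark lines round the foot: outer diameter 64 mm, inner diameter 58 mm, 76 mm high, wall 3 mm, floor 4 mm thick, about 160 g. Origin: centre of its underside; z up; +x points to the lip. The blue pouring lip is 16 mm wide, clipped over the rim (3 mm above it, 2 mm inside the wall), and sticks out 13 mm. Nested, its rim is 30 mm above the rim of the large cup.
- medium_cup_lip (a point): Tip of the medium cup's blue lip: 42 mm along the cup's +x axis from its centre line, at rim height (76 mm above its underside).
- small_cup: Small straight round steel cup, one dark line round the foot: outer diameter 40 mm, inner diameter 34 mm, 100 mm high, wall 3 mm, floor 4 mm thick, about 120 g. Origin: centre of its underside; z up; +x points to the lip. The blue pouring lip is 16 mm wide, clipped over the rim (3 mm above it, 2 mm inside the wall), and sticks out 13 mm. Nested, its rim is 28 mm above the rim of the medium cup.
- small_cup_lip (a point): Tip of the small cup's blue lip: 30 mm along the cup's +x axis from its centre line, at rim height (100 mm above its underside).
- the_ring_gauge: Bystander: flat bright steel ring, 64 mm across, 16 mm high, lying on the table; origin at the centre of its underside.
- the_dropper_bottle: Bystander: brown bottle with a black cap, 34 mm diameter, 70 mm high, upright; origin at the centre of its underside.
Not all that is in view belongs to the job. Leave any red look-alike of the small_cup alone.

How it is judged:
By the outcome, as a careful person would: the job done as asked, in the order asked, and still so for the second after the job is handed in, with the robot touching nothing.
It also fails if it takes over 56 s, if anything falls off the work surface, if the arm or the gripper's body presses on something with over 40 N, if the wrist force passes 120 N, or if a joint passes its speed limit or range.

### The arm

A 6-joint arm with a two-finger parallel gripper is mounted at the origin on a cart in front of the work surface, level with it; the furniture and walls round the work are solid. World frame = base frame: x ahead of the robot, y to its left, z up, the work surface at z = 0. Lengths are in mm, angles in rad, forces in N, time in s.
With the tool pointing down it reaches from about 300 to 850 mm from the base axis. Payload 4.2 kg.
Tool frame: the origin (TCP) lies at the very end of the fingers, on their centre line; the grasp point (between the pads) lies 19 mm behind it; z points along the fingers, y is the direction in which the jaws open and shut (so a half turn about z gives the same grasp; the last joint's range is limited). The gripper opens to 91 mm and grips with 3 to 60 N. Pads are 32 mm wide; open, the fingers measure 118 mm over their backs; the gripper's body (76 mm by 178 mm) begins 60 mm behind the grasp point.
Start: joints at [-1.178, 0.32, 1.565, -0, 1.257, -0.02], TCP at [230.682, -526.719, 176.576] pointing down, gripper open.
Joint ranges: [-3.11, 3.11], [-0.84, 2.01], [0.21, 2.61], [-1.34, 4.49], [0.05, 2.63], [-2.56, 2.56]. Speed limits (rad/s): [2.57, 2.57, 3.14, 3.14, 3.14, 3.14].

### API

Orientations are given as a unit quaternion [w, x, y, z].
In Python, from workcell import monitor, optics, job gives the robot as it stands. The module is installed in compiled form; this text tells all that it offers.
- The arm moves only by the shell command python3 -m creep 'ROWS'. ROWS is JSON, a list of rows, each an object of numbers: "rx", "ry", "rz": the turn, a rotation vector about the tool's x, y, z in degrees; "tx", "ty", "tz": the shift along the tool's x, y, z in cm; "claw": the gripper's target within -1 to 1 (shut at 1, half-way at 0, fully open at -1). A call has 1 to 10 rows; each row shifts and turns the commanded pose from where the row before left it, along the tool's axes as they then stand; what a row does not reach is not made up. A row lasts 1/12 s, in which the tool goes at most 41.7 mm and 7.16 degrees, less where a joint would pass 70% of its speed; a pose out of reach is approached as far as the arm can. A call with a gripper value outside its range is refused whole. The fingers move at their own pace and stop on an object; the grip force is fixed at half the most. Time passes only in rows, so rows that do not move let the fingers close. It gives the time, the measured TCP pose, the force and the opening at its end, in the units of the state.
- monitor.get_obs(): the state, without advancing time (a new reading comes with each control period).
- optics.grab_frame(name): name is "side" or "top" or "wrist"; returns (picture, depth): 384x512x3 uint8, blue, green, red; 384x512 float32, mm along the optical axis (not along the pixel's ray), 0 where there is no reading.
- optics.camera_info(name): a dict with "K" (3x3 intrinsics, pixels), "R" (3x3) and "t" (3): a world point X has camera coordinates R X + t. Camera axes: x right, y down, z forward; pixel columns grow to the right and rows downward; lengths in mm; the calibration is good to about 2 mm. The wrist camera is an equidistant fisheye: a pixel r from the principal point sees the ray r / f radians off the axis. A picture is of the moment at which its call begins: read the wrist's pose just before it. camera_info takes no time and is no camera call; for the wrist camera it gives the pose at the moment of the call.
- job.close_job(): hands the job in, once; it reports no verdict.
The state is a dict: "time": time; "qpos": joint angles; "qd": joint speeds; "tau": joint torques, N m; "ee_pos": TCP position; "orientation": TCP orientation; "force": force on the tool from outside, world axes, zero at the start; "ft_torque": the same for the moment, N m; "grip_width": opening from 0.0 (shut) to 1.0 (fully open).
Only numpy, scipy, OpenCV 4.12 (cv2) and the standard library are available. Lean on these libraries where they do the work, as an engineer would, in place of code of your own. Each camera call takes 0.05 s, during which the arm holds its last target. There are 200 camera calls.

## Working session

There is one attempt and no reset: what is moved stays moved. The work goes in short steps, Python scripts to look and compute and a shell command to move; the robot and the scene stay as the last step left them, time stands still between calls to the robot, and variables do not carry over. Pictures are saved under pics/ and viewed, about 8 in all and at most 12, crops included, and the job is handed in when it is done.

```bash
mkdir -p pics; python3 - <<'E'
from workcell import monitor, optics
import cv2,numpy as np
print(monitor.get_obs())
for n in ["side","top"]:
    p,d=optics.grab_frame(n); cv2.imwrite(f"pics/{n}0.png",p); np.savez(f"pics/{n}0.npz",p=p,d=d)
    c=optics.camera_info(n); print(n,c, -c["R"].T@c["t"])
c=optics.camera_info("wrist");print(c)
a=cv2.imread("pics/side0.png");b=cv2.imread("pics/top0.png")
cv2.imwrite("pics/both0.png",cv2.resize(np.vstack([a,b]),(512,768)))
E
```

```text
{'time': 0.0, 'qpos': array([-1.17803232e+00,  3.20305225e-01,  1.56568121e+00,  1.71434202e-05,
        1.25737303e+00, -2.00015153e-02]), 'qd': array([-2.34704644e-05,  8.12113014e-04, -3.63437841e-04,  1.55224484e-04,
       -2.61256381e-04, -4.18842563e-04]), 'tau': array([ 1.98044792e-03, -4.12450254e+01, -2.31979430e+01,  7.30097503e-02,
        4.59844933e-02, -1.35648756e-04]), 'ee_pos': array([ 230.44653571, -526.18287159,  175.71182929]), 'orientation': array([-8.69618127e-04,  9.78778725e-01,  2.04918097e-01, -1.55688284e-04]), 'force': array([ 0.00651308, -0.45876878,  0.10122418]), 'ft_torque': array([-0.0239627 , -0.04337593, -0.01201558]), 'grip_width': 0.995829257245748}
side {'K': array([[373.25069196,   0.        , 252.4670572 ],
       [  0.        , 373.25069196, 188.98743584],
       [  0.        ,   0.        ,   1.        ]]), 'R': array([[-0.76632481, -0.64243592,  0.00472997],
       [-0.29314879,  0.34311011, -0.89237842],
       [ 0.57167305, -0.68523831, -0.4512631 ]]), 't': array([410.30479545, 277.62577236, 582.98167355])} [ 62.53749098 567.81970401 508.88463555]
top {'K': array([[405.9017344 ,   0.        , 256.40275475],
       [  0.        , 405.9017344 , 187.8182608 ],
       [  0.        ,   0.        ,   1.        ]]), 'R': array([[ 0.00991004, -0.99980347, -0.01716986],
       [-0.99702179, -0.00856626, -0.07664314],
       [ 0.07648099,  0.01787826, -0.99691074]]), 't': array([-73.32321017, 576.36969177, 913.49609219])} [505.51468974 -84.70319447 953.58989744]
{'K': array([[297.31863964,   0.        , 254.71526922],
       [  0.        , 297.31863964, 194.68048556],
       [  0.        ,   0.        ,   1.        ]]), 'R': array([[ 0.40133981, -0.91592687, -0.00207864],
       [-0.87580412, -0.38442124,  0.2918689 ],
       [-0.26812965, -0.11531812, -0.95645608]]), 't': array([-573.80594246,  -32.94735273,  391.55405884])}
```

View pics/top0.png

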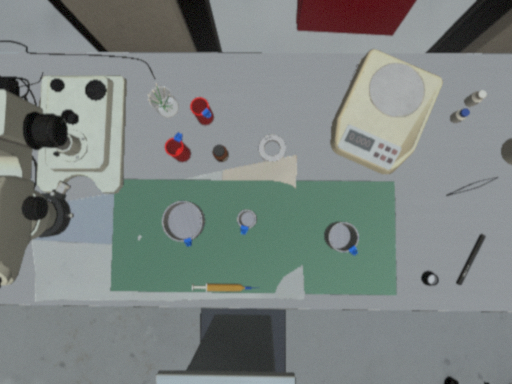

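View pics/side0.png

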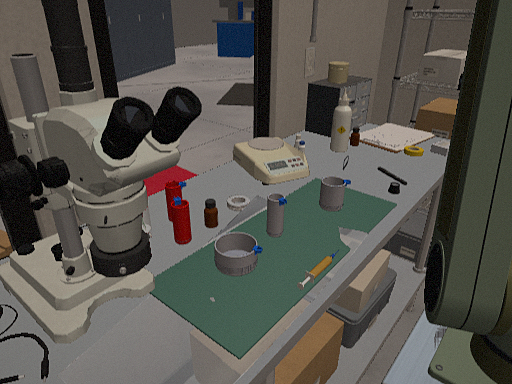

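The top view shows the large cup at about (183,221), the small one at (247,219) and the medium one at (342,237). Their blue lips are at (188,242), (243,230) and (354,251). The red look-alikes (180,145 and 202,108), the ring (272,147) and the bottle (220,153) all lie behind the cups.

```bash
cat >h.py <<'E'
import numpy as np,cv2
from scipy.optimize import least_squares
from workcell import monitor,optics
H={'large':(56,45,42),'medium':(82,32,29),'small':(106,20,17)}
def cloud(n,d):
    c=optics.camera_info(n);v,u=np.mgrid[:384,:512]
    K=c['K'];r=np.stack([(u-K[0,2])/K[0,0],(v-K[1,2])/K[1,1],np.ones(u.shape)],-1)
    return (r*d[...,None]-c['t'])@c['R']
def blue(p):
    h=cv2.cvtColor(p,cv2.COLOR_BGR2HSV); return (h[...,0]>100)&(h[...,0]<130)&(h[...,1]>130)&(h[...,2]>60)
def cast(n,uv,z):
    c=optics.camera_info(n);r=np.c_[(uv-c['K'][:2,2])/c['K'][0,0],np.ones(len(uv))]@c['R'];o=-c['R'].T@c['t']
    return o+r*((z-o[2])/r[:,2])[:,None]
def cup(n,p,d,name,guess,zoff=0,rad=60):
    X=cloud(n,d);h,ro,ri=H[name];h+=zoff
    near=np.hypot(X[...,0]-guess[0],X[...,1]-guess[1])<rad
    b=blue(p)
    m=near&(d>0)&~b&(abs(X[...,2]-h)<5)
    P=X[m]; rm=(ro+ri)/2
    f=least_squares(lambda q:np.hypot(P[:,0]-q[0],P[:,1]-q[1])-rm,guess,loss='soft_l1',f_scale=2)
    mb=near&b&(X[...,2]>h-15)
    v,u=np.nonzero(mb);B=cast(n,np.c_[u,v].astype(float),h+2).mean(0) if len(u) else np.full(3,np.nan)
    dv=B[:2]-f.x
    return dict(c=f.x.round(1),n=len(P),rms=round(float(np.sqrt(np.mean(f.fun**2))),1),zrim=round(float(np.median(P[:,2])),1),nb=len(u),lipr=round(float(np.hypot(*dv)),1),yaw=round(float(np.degrees(np.arctan2(dv[1],dv[0]))),1))
E
python3 - <<'E'
from h import *
T=np.load('pics/top0.npz');S=np.load('pics/side0.npz')
X=cloud('top',T['d']);
print('mat',np.median(X[270:280,120:250,2]),np.median(X[265:280,200:230,2]))
for nm,uv in dict(large=(183,221),small=(247,219),medium=(342,237)).items():
    g=cast('top',np.array([uv],float),H[nm][0])[0,:2]
    print(nm,g.round(),'top',cup('top',T['p'],T['d'],nm,g)); print('   side',cup('side',S['p'],S['d'],nm,g))
for uv in [(272,147),(220,153),(180,150)]: print(uv,X[uv[1],uv[0]].round())
E
```

```text
mat 4.87758435657024 5.039726374110129
large [499.  93.] top {'c': array([500.6,  95.8]), 'n': 205, 'rms': 1.5, 'zrim': 55.0, 'nb': 48, 'lipr': 48.6, 'yaw': -162.1}
   side {'c': array([500.1,  97.8]), 'n': 326, 'rms': 1.4, 'zrim': 56.1, 'nb': 58, 'lipr': 49.0, 'yaw': -163.5}
small [505. -51.] top {'c': array([506.8, -48.9]), 'n': 89, 'rms': 1.3, 'zrim': 105.2, 'nb': 54, 'lipr': 18.1, 'yaw': 129.7}
   side {'c': array([506.3, -47. ]), 'n': 101, 'rms': 1.6, 'zrim': 106.4, 'nb': 45, 'lipr': 25.3, 'yaw': 161.1}
medium [ 469. -252.] top {'c': array([ 470.4, -255.2]), 'n': 152, 'rms': 1.8, 'zrim': 81.3, 'nb': 56, 'lipr': 34.1, 'yaw': -145.3}
   side {'c': array([ 470.1, -253.6]), 'n': 155, 'rms': 2.4, 'zrim': 82.0, 'nb': 25, 'lipr': 35.8, 'yaw': -149.0}
(272, 147) [ 676. -104.   -1.]
(220, 153) [650.  12.  69.]
(180, 150) [668. 115.  -1.]
```

```bash
python3 -m creep '[{"tx":3.3,"ty":-1.5,"claw":-1},{"tx":3.3,"ty":-1.5,"claw":-1},{"tx":3.3,"ty":-1.5,"claw":-1},{"tx":3.3,"ty":-1.5,"claw":-1},{"tx":3.3,"ty":-1.5,"claw":-1},{"tx":3.3,"ty":-1.5,"claw":-1},{"tx":3.3,"ty":-1.5,"claw":-1},{"tx":3.3,"ty":-1.5,"claw":-1},{"tx":3.3,"ty":-1.5,"claw":-1},{"tx":3.3,"ty":-1.5,"claw":-1}]'
python3 -m creep '[{"rz":-5,"claw":-1},{"rz":-4.5,"claw":-1},{"claw":-1},{"claw":-1}]'
cat >>h.py <<'E'
def pose():
    o=monitor.get_obs();from scipy.spatial.transform import Rotation as R
    w,x,y,z=o['orientation'];M=R.from_quat([x,y,z,w]).as_matrix()
    return o,o['ee_pos'],M
def togo(target,yawx):
    o,p,M=pose();yx=np.degrees(np.arctan2(M[1,0],M[0,0]))
    dy=(yawx-yx+90)%180-90
    print('t',round(o['time'],2),'tcp',p.round(1),'xyaw',yx.round(1),'tilt',M[2].round(3),'F',o['force'].round(1),'grip',round(o['grip_width']*91,1),'q6',o['qpos'][[0,5]].round(2))
    print('  shift cm',(M.T@(np.array(target)-p)/10).round(2),'rz',-round(dy,1))
def wcast(c,uv,z):
    q=(np.atleast_2d(uv)-c['K'][:2,2])/c['K'][0,0];th=np.hypot(*q.T)[:,None]
    r=np.c_[q*np.sinc(th/np.pi)/1.0,np.cos(th)];r=r@c['R'];o=-c['R'].T@c['t']
    return o+r*((z-o[2])/r[:,2])[:,None]
E
python3 - <<'E'
from h import *
togo((470,-254,175),33)
c=optics.camera_info('wrist');p,d=optics.grab_frame('wrist');cv2.imwrite('pics/w1.png',p)
np.savez('pics/w1.npz',p=p,d=d,**c);print(-c['R'].T@c['t'])
v,u=np.nonzero(blue(p));n,l,s,ce=cv2.connectedComponentsWithStats(blue(p).astype(np.uint8))
for i in range(1,n):
    if s[i,4]>30: print(s[i],ce[i].round(),wcast(c,ce[i],84).round(1))
E
```

```text
t 0.1 tcp [ 230.5 -526.2  175.8] xyaw 23.6 tilt [ 0.    -0.002 -1.   ] F [-1.1 -1.2 -1.1] grip 91.2 q6 [-1.18 -0.02]
  shift cm [ 32.86 -15.33   0.11] rz -9.4
[ 306.42299038 -493.0766658   382.92782775]invalid input
invalid input
```

View pics/w1.png

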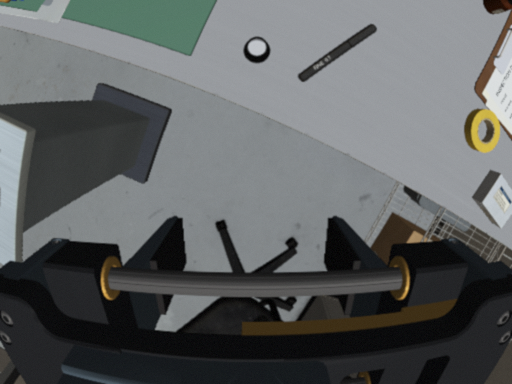

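The moves were refused because each row seems to need every key. The wrist picture is still from the start pose: only the fingers, the floor and the corner of the mat.

```bash
python3 -m creep '[{"rx":0,"ry":0,"rz":0,"tx":3.3,"ty":-1.53,"tz":0,"claw":-1},{"rx":0,"ry":0,"rz":0,"tx":3.3,"ty":-1.53,"tz":0,"claw":-1},{"rx":0,"ry":0,"rz":0,"tx":3.3,"ty":-1.53,"tz":0,"claw":-1},{"rx":0,"ry":0,"rz":0,"tx":3.3,"ty":-1.53,"tz":0,"claw":-1},{"rx":0,"ry":0,"rz":0,"tx":3.3,"ty":-1.53,"tz":0,"claw":-1},{"rx":0,"ry":0,"rz":0,"tx":3.3,"ty":-1.53,"tz":0,"claw":-1},{"rx":0,"ry":0,"rz":0,"tx":3.3,"ty":-1.53,"tz":0,"claw":-1},{"rx":0,"ry":0,"rz":0,"tx":3.3,"ty":-1.53,"tz":0,"claw":-1},{"rx":0,"ry":0,"rz":0,"tx":3.3,"ty":-1.53,"tz":0,"claw":-1},{"rx":0,"ry":0,"rz":0,"tx":3.3,"ty":-1.53,"tz":0,"claw":-1}]' &&
python3 -m creep '[{"rx":0,"ry":0,"rz":-5,"tx":0,"ty":0,"tz":0,"claw":-1},{"rx":0,"ry":0,"rz":-4.5,"tx":0,"ty":0,"tz":0,"claw":-1},{"rx":0,"ry":0,"rz":0,"tx":0,"ty":0,"tz":0,"claw":-1},{"rx":0,"ry":0,"rz":0,"tx":0,"ty":0,"tz":0,"claw":-1}]'
python3 - <<'E'
from h import *
togo((470,-254,175),33)
c=optics.camera_info('wrist');p,d=optics.grab_frame('wrist');cv2.imwrite('pics/w2.png',p)
np.savez('pics/w2.npz',p=p,d=d,**c);print(-c['R'].T@c['t'])
n,l,s,ce=cv2.connectedComponentsWithStats(blue(p).astype(np.uint8))
for i in range(1,n):
    if s[i,4]>30: print(s[i],ce[i].round(),wcast(c,ce[i],84).round(1))
E
```

```text
time: 0.98
ee_pos: [472.3, -252.5, 176.4]
orientation: [-0.0, 0.979, 0.205, -0.0]
force: [0.5, -0.3, -0.1]
grip_width: 0.997
time: 1.32
ee_pos: [471.5, -254.0, 176.3]
orientation: [-0.0, 0.959, 0.284, -0.0]
force: [-0.6, -0.3, -0.7]
grip_width: 1.0
t 1.32 tcp [ 471.5 -254.   176.3] xyaw 33.1 tilt [-0. -0. -1.] F [-0.6 -0.3 -0.7] grip 91.0 q6 [-0.52  0.48]
  shift cm [-0.12 -0.08  0.13] rz 0.1
[ 540.93335777 -208.61065395  383.38377049]
[ 30  54  13  14 124] [35. 60.] [[461.5  56.1  84. ]]
[ 80  66  21  20 242] [89. 75.] [[479.7 -31.2  84. ]]
[ 84 165  10   8  37] [ 88. 168.] [[385.9 -80.4  84. ]]
[249 211  16  17 210] [256. 219.] [[ 442.4 -274.5   84. ]]
```

View pics/w2.png

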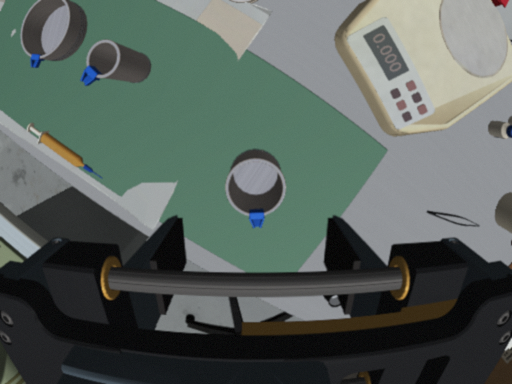

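The wrist picture shows the medium cup's rim around (256,184) with its lip at (256,219), in line with the tool's x axis. The small cup is at (105,60) with its lip at (89,75), and the large cup at (55,30) with its lip at (35,60).

```bash
cat >>h.py <<'E'
def wcloud(c,d):
    v,u=np.mgrid[:384,:512]
    q=np.stack([u,v],-1)-c['K'][:2,2];q=q/c['K'][0,0];th=np.hypot(q[...,0],q[...,1])[...,None]
    r=np.concatenate([q*np.sinc(th/np.pi),np.cos(th)],-1)
    r=r/r[...,2:]
    return (r*d[...,None]-c['t'])@c['R']
def wcup(f,name,g,zoff=0,rad=60,dz=5):
    c={k:f[k] for k in 'KRt'};p,d=f['p'],f['d'];X=wcloud(c,d);h,ro,ri=H[name];h+=zoff
    near=np.hypot(X[...,0]-g[0],X[...,1]-g[1])<rad;b=blue(p)
    m=near&(d>0)&~b&(abs(X[...,2]-h)<dz);v,u=np.nonzero(m)
    P=wcast(c,np.c_[u,v].astype(float),h)
    s=least_squares(lambda q:np.hypot(P[:,0]-q[0],P[:,1]-q[1])-(ro+ri)/2,g,loss='soft_l1',f_scale=2)
    v,u=np.nonzero(near&b&(X[...,2]>h-4));B=wcast(c,np.c_[u,v].astype(float),h+2)[:,:2].mean(0)-s.x if len(u) else np.full(2,np.nan)
    return dict(c=s.x.round(1),n=len(P),z=np.median(X[m][:,2]).round(1),rms=np.sqrt(np.mean(s.fun**2)).round(1),nb=len(u),lipr=np.hypot(*B).round(1),yaw=np.degrees(np.arctan2(B[1],B[0])).round(1))
E
python3 - <<'E'
from h import *
f=np.load('pics/w2.npz')
for n,g in dict(medium=(470,-254),small=(506.5,-48),large=(500.3,97)).items(): print(n,wcup(f,n,g))
E
```

```text
medium {'c': array([ 470.6, -254.3]), 'n': 612, 'z': np.float64(81.3), 'rms': np.float64(1.4), 'nb': 190, 'lipr': np.float64(34.6), 'yaw': np.float64(-144.5)}
small {'c': array([506.3, -50.1]), 'n': 358, 'z': np.float64(105.2), 'rms': np.float64(1.7), 'nb': 207, 'lipr': np.float64(22.4), 'yaw': np.float64(166.4)}
large {'c': array([500.2,  93.9]), 'n': 454, 'z': np.float64(54.9), 'rms': np.float64(2.0), 'nb': 105, 'lipr': np.float64(47.8), 'yaw': np.float64(-162.3)}
```

```bash
python3 -m creep '[{"rx":0,"ry":0,"rz":-2.4,"tx":-0.1,"ty":-0.05,"tz":2.5,"claw":-1},{"rx":0,"ry":0,"rz":0,"tx":0,"ty":0,"tz":3,"claw":-1},{"rx":0,"ry":0,"rz":0,"tx":0,"ty":0,"tz":3,"claw":-1},{"rx":0,"ry":0,"rz":0,"tx":0,"ty":0,"tz":2,"claw":-1},{"rx":0,"ry":0,"rz":0,"tx":0,"ty":0,"tz":1.4,"claw":-1},{"rx":0,"ry":0,"rz":0,"tx":0,"ty":0,"tz":0,"claw":-1},{"rx":0,"ry":0,"rz":0,"tx":0,"ty":0,"tz":0,"claw":0.6},{"rx":0,"ry":0,"rz":0,"tx":0,"ty":0,"tz":0,"claw":0.6},{"rx":0,"ry":0,"rz":0,"tx":0,"ty":0,"tz":0,"claw":0.6},{"rx":0,"ry":0,"rz":0,"tx":0,"ty":0,"tz":0,"claw":0.6}]'
python3 -m creep '[{"rx":0,"ry":0,"rz":0,"tx":0,"ty":0,"tz":0,"claw":1},{"rx":0,"ry":0,"rz":0,"tx":0,"ty":0,"tz":0,"claw":1},{"rx":0,"ry":0,"rz":0,"tx":0,"ty":0,"tz":0,"claw":1},{"rx":0,"ry":0,"rz":0,"tx":0,"ty":0,"tz":0,"claw":1}]'
```

```text
time: 2.2
ee_pos: [471.3, -254.9, 58.8]
orientation: [0.001, 0.952, 0.305, 0.001]
force: [0.1, -0.6, -0.2]
grip_width: 0.74
time: 2.53
ee_pos: [470.5, -254.3, 57.7]
orientation: [0.0, 0.952, 0.305, 0.0]
force: [-0.7, -0.5, -0.6]
grip_width: 0.444
```

```bash
python3 -m creep '[{"rx":0,"ry":0,"rz":0,"tx":0,"ty":0,"tz":0,"claw":1},{"rx":0,"ry":0,"rz":0,"tx":0,"ty":0,"tz":0,"claw":1}]'; python3 - <<'E'
from h import *
togo((470,-254,175),35.5)
a,_=optics.grab_frame('wrist');b,_=optics.grab_frame('side')
cv2.imwrite('pics/m3.png',np.hstack([a[100:300,100:420],cv2.resize(b[140:240,270:430],(320,200))]))
E
```

```text
time: 2.7
ee_pos: [470.5, -254.3, 57.5]
orientation: [0.0, 0.952, 0.305, -0.0]
force: [-0.3, 0.3, -0.3]
grip_width: 0.301
t 2.7 tcp [ 470.5 -254.3   57.5] xyaw 35.6 tilt [-0.  0. -1.] F [-0.3  0.3 -0.3] grip 27.4 q6 [-0.52  0.43]
  shift cm [ -0.02  -0.05 -11.75] rz 0.1
```

View pics/m3.png

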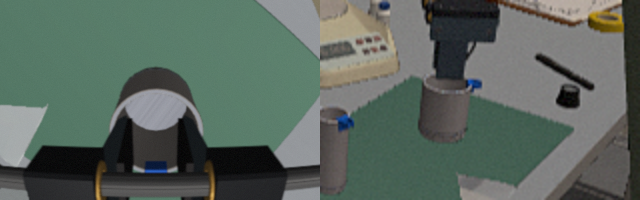

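The crop shows both fingers inside the medium cup's rim circle, with its lip at about (155,167) in the crop. At 27 mm opening they aren't holding anything. I'll use depth to find out whether they're above the rim or inside the cup.

```bash
python3 - <<'E'
from h import *
c=optics.camera_info('wrist');p,d=optics.grab_frame('wrist');np.savez('pics/w4.npz',p=p,d=d,**c)
f=np.load('pics/w4.npz');print(wcup(f,'medium',(470.5,-254.3)))
o,t,M=pose()
X=(wcloud(c,d)-t)@M   # tool frame
g=p.max(2)<60
m=g&(d>0)&(abs(X[...,1])<60)&(abs(X[...,0])<25)&(X[...,2]>-60)
for lo in range(-60,40,10):
    k=m&(X[...,2]>lo)&(X[...,2]<=lo+10)
    if k.sum(): print(lo,k.sum(),np.percentile(X[k][:,1],[1,25,50,75,99]).round(),np.percentile(X[k][:,0],[1,99]).round())
print(o['grip_width'])
for pt in [(0,20,0),(0,-20,0),(0,0,0)]:
    q=c['R']@(t+M@np.array(pt))+c['t'];th=np.arctan2(np.hypot(*q[:2]),q[2]);print(pt,(c['K'][:2,2]+297.3*th*q[:2]/np.hypot(*q[:2])).round())
E
python3 -m creep '[{"rx":0,"ry":0,"rz":0,"tx":0,"ty":0,"tz":0,"claw":1},{"rx":0,"ry":0,"rz":0,"tx":0,"ty":0,"tz":0,"claw":1}]'
```

```text
{'c': array([ 470.8, -254.5]), 'n': 979, 'z': np.float64(81.2), 'rms': np.float64(1.5), 'nb': 110, 'lipr': np.float64(27.8), 'yaw': np.float64(-144.7)}
-60 331 [-19. -13.   9.  13.  19.] [-10.  18.]
-50 264 [-19. -13.   9.  12.  18.] [-9. 18.]
-40 53 [-16. -10.  10.  10.  15.] [-16.  18.]
-30 2 [-28. -28. -28. -28. -28.] [-5. -5.]
-20 76 [-28. -25. -20.  29.  29.] [-8. 25.]
-10 80 [-28. -25. -20.  29.  29.] [-9. 24.]
0 69 [-29. -22.  22.  29.  29.] [-11.  25.]
10 64 [-29. -23.  25.  28.  29.] [-11.  25.]
20 64 [-28. -25.  19.  28.  29.] [-12.  25.]
30 56 [-28. -23.  22.  28.  29.] [-13.  25.]
0.16519438872956344
(0, 20, 0) [282. 220.]
(0, -20, 0) [229. 220.]
(0, 0, 0) [255. 220.]
time: 3.02
ee_pos: [470.5, -254.3, 57.5]
orientation: [0.0, 0.952, 0.305, 0.0]
force: [-0.2, -0.2, 0.4]
grip_width: 0.024
```

Depth shows the fingers ending about 35–40 mm short of the reported TCP, so they shut above the rim and the cup hasn't moved. I'll raise the arm and measure the finger end from the side and wrist cameras.

```bash
python3 -m creep '[{"rx":0,"ry":0,"rz":0,"tx":0,"ty":0,"tz":-3,"claw":-0.2},{"rx":0,"ry":0,"rz":0,"tx":0,"ty":0,"tz":-3,"claw":-0.2},{"rx":0,"ry":0,"rz":0,"tx":0,"ty":0,"tz":0,"claw":-0.2},{"rx":0,"ry":0,"rz":0,"tx":0,"ty":0,"tz":0,"claw":-0.2},{"rx":0,"ry":0,"rz":0,"tx":0,"ty":0,"tz":0,"claw":-0.2},{"rx":0,"ry":0,"rz":0,"tx":0,"ty":0,"tz":0,"claw":-0.2}]'
python3 - <<'E'
from h import *
o,t,M=pose();print(t.round(1),o['grip_width'],o['force'])
c=optics.camera_info('wrist');p,d=optics.grab_frame('wrist');np.savez('pics/w5.npz',p=p,d=d,**c)
p2,d2=optics.grab_frame('side');p3,d3=optics.grab_frame('top')
for nm,X,p,d in [('wrist',wcloud(c,d),p,d),('side',cloud('side',d2),p2,d2)]:
    X=(X-t)@M; m=(d>0)&(p.max(2)<75)&(abs(X[...,1])<60)&(abs(X[...,0])<25)&(X[...,2]>-70)&(X[...,2]<10)
    print(nm,[(lo,int((m&(X[...,2]>lo)&(X[...,2]<=lo+4)).sum())) for lo in range(-70,10,4)])
    k=m&(X[...,2]<-42);print(np.percentile(X[k],[2,50,98],axis=0).round(1))
cv2.imwrite('pics/s5.png',cv2.resize(p2[110:230,290:410],(720,720),interpolation=cv2.INTER_NEAREST)[:600])
E
```

```text
time: 3.52
ee_pos: [469.6, -253.8, 116.4]
orientation: [-0.001, 0.952, 0.305, -0.001]
force: [0.4, -0.5, 0.1]
grip_width: 0.432
[ 469.6 -253.8  116.4] 0.4323122558890237 [ 0.43590808 -0.51158998  0.10545991]
wrist [(-70, 185), (-66, 181), (-62, 189), (-58, 170), (-54, 174), (-50, 148), (-46, 142), (-42, 120), (-38, 35), (-34, 0), (-30, 0), (-26, 0), (-22, 0), (-18, 0), (-14, 0), (-10, 0), (-6, 0), (-2, 0), (2, 0), (6, 0)]
[[-10.3 -28.8 -69.6]
 [ 15.9 -19.8 -57.1]
 [ 17.9  28.2 -42.9]]
side [(-70, 27), (-66, 29), (-62, 25), (-58, 27), (-54, 24), (-50, 23), (-46, 24), (-42, 15), (-38, 0), (-34, 0), (-30, 0), (-26, 0), (-22, 0), (-18, 0), (-14, 0), (-10, 0), (-6, 0), (-2, 0), (2, 0), (6, 0)]
[[-14.9 -34.2 -69.1]
 [  5.  -30.9 -56.5]
 [ 18.5  26.3 -43.1]]
```

View pics/s5.png

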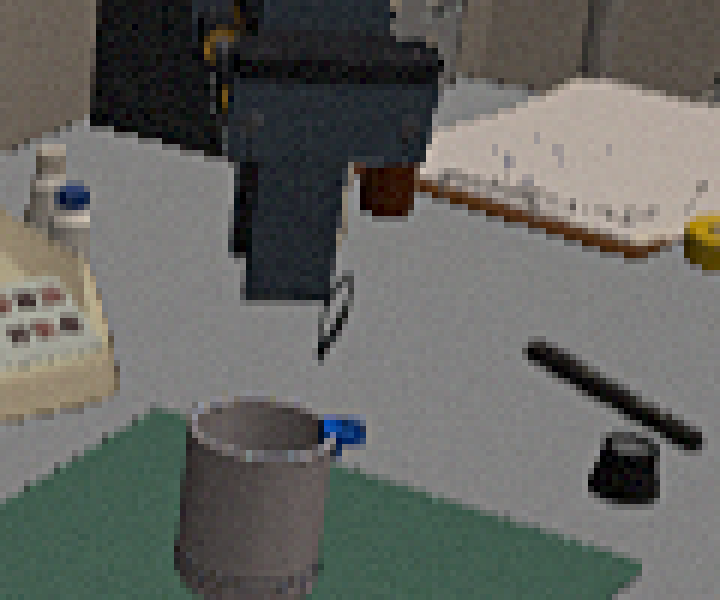

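Both cameras agree that the real finger ends are 38 mm behind the reported TCP (x and y look right), so I'll aim the reported TCP 38 mm lower. The side crop shows the medium cup upright and not moved, with the fingers well above it.

```bash
python3 -m creep '[{"rx":0,"ry":0,"rz":0,"tx":0.05,"ty":0.1,"tz":0,"claw":-1},{"rx":0,"ry":0,"rz":0,"tx":0,"ty":0,"tz":0,"claw":-1},{"rx":0,"ry":0,"rz":0,"tx":0,"ty":0,"tz":0,"claw":-1},{"rx":0,"ry":0,"rz":0,"tx":0,"ty":0,"tz":1.5,"claw":-1},{"rx":0,"ry":0,"rz":0,"tx":0,"ty":0,"tz":2,"claw":-1},{"rx":0,"ry":0,"rz":0,"tx":0,"ty":0,"tz":2,"claw":-1},{"rx":0,"ry":0,"rz":0,"tx":0,"ty":0,"tz":2,"claw":-1},{"rx":0,"ry":0,"rz":0,"tx":0,"ty":0,"tz":1.3,"claw":-1},{"rx":0,"ry":0,"rz":0,"tx":0,"ty":0,"tz":0.9,"claw":-1},{"rx":0,"ry":0,"rz":0,"tx":0,"ty":0,"tz":0,"claw":-1}]'
python3 -m creep '[{"rx":0,"ry":0,"rz":0,"tx":0,"ty":0,"tz":0,"claw":1},{"rx":0,"ry":0,"rz":0,"tx":0,"ty":0,"tz":0,"claw":1},{"rx":0,"ry":0,"rz":0,"tx":0,"ty":0,"tz":0,"claw":1},{"rx":0,"ry":0,"rz":0,"tx":0,"ty":0,"tz":0,"claw":1},{"rx":0,"ry":0,"rz":0,"tx":0,"ty":0,"tz":0,"claw":1},{"rx":0,"ry":0,"rz":0,"tx":0,"ty":0,"tz":0,"claw":1},{"rx":0,"ry":0,"rz":0,"tx":0,"ty":0,"tz":0,"claw":1}]'
```

```text
time: 4.5
ee_pos: [470.3, -254.2, 18.8]
orientation: [-0.001, 0.952, 0.305, -0.001]
force: [-0.6, 0.3, -0.5]
grip_width: 0.997
time: 5.08
ee_pos: [471.8, -254.9, 21.4]
orientation: [0.0, 0.952, 0.305, 0.0]
force: [-1.1, 1.5, 6.0]
grip_width: 0.706
```

```bash
python3 -m creep '[{"rx":0,"ry":0,"rz":0,"tx":0,"ty":0,"tz":-0.5,"claw":1},{"rx":0,"ry":0,"rz":0,"tx":0,"ty":0,"tz":-1.5,"claw":1},{"rx":0,"ry":0,"rz":0,"tx":0,"ty":0,"tz":-2,"claw":1},{"rx":0,"ry":0,"rz":0,"tx":0,"ty":0,"tz":-2,"claw":1},{"rx":0,"ry":0,"rz":0,"tx":0,"ty":0,"tz":-2,"claw":1},{"rx":0,"ry":0,"rz":6,"tx":0,"ty":0,"tz":-2,"claw":1},{"rx":0,"ry":0,"rz":6,"tx":0,"ty":0,"tz":-2,"claw":1},{"rx":0,"ry":0,"rz":6,"tx":0,"ty":0,"tz":-0.8,"claw":1},{"rx":0,"ry":0,"rz":0,"tx":0,"ty":0,"tz":0,"claw":1}]' && python3 -m creep '[{"rx":0,"ry":0,"rz":0,"tx":0.7,"ty":-1.6,"tz":0,"claw":1},{"rx":0,"ry":0,"rz":0,"tx":1.3,"ty":-3.2,"tz":0,"claw":1},{"rx":0,"ry":0,"rz":0,"tx":1.3,"ty":-3.2,"tz":0,"claw":1},{"rx":0,"ry":0,"rz":0,"tx":1.3,"ty":-3.2,"tz":0,"claw":1},{"rx":0,"ry":0,"rz":0,"tx":1.3,"ty":-3.2,"tz":0,"claw":1},{"rx":0,"ry":0,"rz":0,"tx":1.3,"ty":-3.2,"tz":0,"claw":1},{"rx":0,"ry":0,"rz":0,"tx":1.3,"ty":-3.2,"tz":0,"claw":1},{"rx":0,"ry":0,"rz":0,"tx":1.3,"ty":-3.2,"tz":0,"claw":1},{"rx":0,"ry":0,"rz":0,"tx":1.3,"ty":-3.2,"tz":0,"claw":1},{"rx":0,"ry":0,"rz":0,"tx":1.3,"ty":-3.2,"tz":0,"claw":1}]' && python3 -m creep '[{"rx":0,"ry":0,"rz":0,"tx":0.9,"ty":-2.1,"tz":0,"claw":1},{"rx":0,"ry":0,"rz":0,"tx":0,"ty":0,"tz":0,"claw":1},{"rx":0,"ry":0,"rz":0,"tx":0,"ty":0,"tz":0,"claw":1},{"rx":0,"ry":0,"rz":0,"tx":0,"ty":0,"tz":0,"claw":1}]'
python3 - <<'E'
from h import *
togo((500.3,95.5,23),17.5)
o,t,M=pose();c=optics.camera_info('wrist');p,d=optics.grab_frame('wrist');cv2.imwrite('pics/w6.png',p);np.savez('pics/w6.npz',p=p,d=d,**c)
f=np.load('pics/w6.npz')
zo=t[2]-19
print('held',wcup(f,'medium',t[:2],zoff=zo,rad=50),'z off',zo)
print('large',wcup(f,'large',(500.3,95.5)));print('small',wcup(f,'small',(506.3,-49)))
E
```

```text
time: 5.83
ee_pos: [472.7, -255.7, 150.7]
orientation: [0.002, 0.988, 0.152, 0.002]
force: [0.2, -0.3, -2.8]
grip_width: 0.707
time: 6.67
ee_pos: [497.0, 73.9, 147.3]
orientation: [0.0, 0.988, 0.154, -0.001]
force: [1.3, -0.7, -1.8]
grip_width: 0.709
time: 7.0
ee_pos: [499.5, 94.5, 147.6]
orientation: [0.0, 0.988, 0.153, -0.001]
force: [-0.2, -1.2, -1.7]
grip_width: 0.705
t 7.0 tcp [499.5  94.5 147.6] xyaw 17.6 tilt [-0.002  0.    -1.   ] F [-0.2 -1.2 -1.7] grip 64.1 q6 [0.16 1.43]
  shift cm [ 0.13 -0.08 12.46] rz 0.1
held {'c': array([500.1,  95. ]), 'n': 1945, 'z': np.float64(207.9), 'rms': np.float64(4.5), 'nb': 443, 'lipr': np.float64(32.0), 'yaw': np.float64(-162.6)} z off 128.58326545586016
large {'c': array([499.8,  96.5]), 'n': 551, 'z': np.float64(55.4), 'rms': np.float64(1.1), 'nb': 537, 'lipr': np.float64(157.8), 'yaw': np.float64(-161.8)}
small {'c': array([506.9, -46.5]), 'n': 293, 'z': np.float64(105.1), 'rms': np.float64(1.5), 'nb': 0, 'lipr': np.float64(nan), 'yaw': np.float64(nan)}
```

View pics/w6.png

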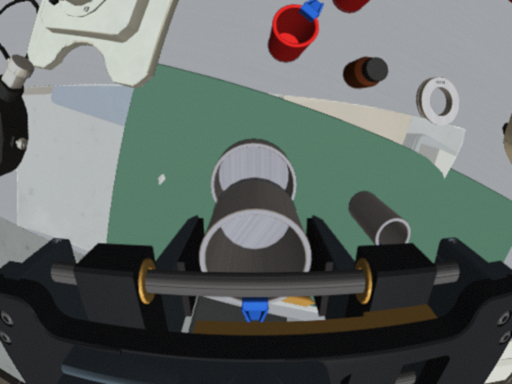

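The wrist picture shows the medium cup held upright over the large one: held rim around (256,250), lip at (256,308), large rim around (253,180). The held and large lips both lie at about -162.5°. Lowering now.

```bash
python3 -m creep '[{"rx":0,"ry":0,"rz":0,"tx":0.1,"ty":-0.1,"tz":1.5,"claw":1},{"rx":0,"ry":0,"rz":0,"tx":0,"ty":0,"tz":2,"claw":1},{"rx":0,"ry":0,"rz":0,"tx":0,"ty":0,"tz":2,"claw":1},{"rx":0,"ry":0,"rz":0,"tx":0,"ty":0,"tz":2,"claw":1},{"rx":0,"ry":0,"rz":0,"tx":0,"ty":0,"tz":1.5,"claw":1},{"rx":0,"ry":0,"rz":0,"tx":0,"ty":0,"tz":1.5,"claw":1},{"rx":0,"ry":0,"rz":0,"tx":0,"ty":0,"tz":1,"claw":1},{"rx":0,"ry":0,"rz":0,"tx":0,"ty":0,"tz":0.3,"claw":1},{"rx":0,"ry":0,"rz":0,"tx":0,"ty":0,"tz":0,"claw":1},{"rx":0,"ry":0,"rz":0,"tx":0,"ty":0,"tz":0,"claw":1}]' && python3 -m creep '[{"rx":0,"ry":0,"rz":0,"tx":0,"ty":0,"tz":0.1,"claw":1},{"rx":0,"ry":0,"rz":0,"tx":0,"ty":0,"tz":0.1,"claw":1},{"rx":0,"ry":0,"rz":0,"tx":0,"ty":0,"tz":0,"claw":1},{"rx":0,"ry":0,"rz":0,"tx":0,"ty":0,"tz":0,"claw":1}]'
```

```text
time: 7.88
ee_pos: [501.5, 96.0, 31.0]
orientation: [0.0, 0.988, 0.152, 0.001]
force: [0.5, -0.3, -1.8]
grip_width: 0.703
time: 8.22
ee_pos: [501.1, 96.5, 28.9]
orientation: [0.0, 0.988, 0.153, 0.0]
force: [-0.1, -0.2, -1.9]
grip_width: 0.707
```

```bash
python3 -m creep '[{"rx":0,"ry":0,"rz":0,"tx":0,"ty":0,"tz":0.1,"claw":1},{"rx":0,"ry":0,"rz":0,"tx":0,"ty":0,"tz":0.1,"claw":1},{"rx":0,"ry":0,"rz":0,"tx":0,"ty":0,"tz":0,"claw":1},{"rx":0,"ry":0,"rz":0,"tx":0,"ty":0,"tz":0,"claw":1}]';python3 -m creep '[{"rx":0,"ry":0,"rz":0,"tx":0,"ty":0,"tz":0.1,"claw":1},{"rx":0,"ry":0,"rz":0,"tx":0,"ty":0,"tz":0.05,"claw":1},{"rx":0,"ry":0,"rz":0,"tx":0,"ty":0,"tz":0,"claw":1},{"rx":0,"ry":0,"rz":0,"tx":0,"ty":0,"tz":0,"claw":1}]'
```

```text
time: 8.55
ee_pos: [500.9, 96.4, 26.5]
orientation: [0.0, 0.988, 0.153, -0.0]
force: [0.1, 0.4, -2.5]
grip_width: 0.705
time: 8.88
ee_pos: [501.2, 96.5, 25.4]
orientation: [0.0, 0.988, 0.153, 0.0]
force: [-1.0, -0.3, 2.7]
grip_width: 0.703
```

Contact came at the height I predicted (25.4 mm). I'll release and rise.

```bash
python3 -m creep '[{"rx":0,"ry":0,"rz":0,"tx":0,"ty":0,"tz":0,"claw":-0.8},{"rx":0,"ry":0,"rz":0,"tx":0,"ty":0,"tz":0,"claw":-0.8},{"rx":0,"ry":0,"rz":0,"tx":0,"ty":0,"tz":0,"claw":-0.8},{"rx":0,"ry":0,"rz":0,"tx":0,"ty":0,"tz":0,"claw":-0.8},{"rx":0,"ry":0,"rz":0,"tx":0,"ty":0,"tz":-1,"claw":-0.8},{"rx":0,"ry":0,"rz":0,"tx":0,"ty":0,"tz":-3,"claw":-0.8},{"rx":0,"ry":0,"rz":0,"tx":0,"ty":0,"tz":-3,"claw":-0.8},{"rx":0,"ry":0,"rz":0,"tx":0,"ty":0,"tz":-3,"claw":-0.8},{"rx":0,"ry":0,"rz":0,"tx":0,"ty":0,"tz":-3,"claw":-0.8},{"rx":0,"ry":0,"rz":0,"tx":0,"ty":0,"tz":0,"claw":-0.8}]'
python3 -m creep '[{"rx":0,"ry":0,"rz":0,"tx":-3,"ty":2,"tz":-1,"claw":-0.8},{"rx":0,"ry":0,"rz":0,"tx":-3,"ty":2.5,"tz":0,"claw":-0.8},{"rx":0,"ry":0,"rz":0,"tx":-3,"ty":2.5,"tz":0,"claw":-0.8},{"rx":0,"ry":0,"rz":0,"tx":0,"ty":2.5,"tz":0,"claw":-0.8},{"rx":0,"ry":0,"rz":0,"tx":0,"ty":0,"tz":0,"claw":-0.8},{"rx":0,"ry":0,"rz":0,"tx":0,"ty":0,"tz":0,"claw":-0.8}]'
python3 - <<'E'
from h import *
togo((506.7,-48.5,43),0)
c=optics.camera_info('wrist');p,d=optics.grab_frame('wrist');cv2.imwrite('pics/w7.png',p);np.savez('pics/w7.npz',p=p,d=d,**c)
f=np.load('pics/w7.npz')
print('med',wcup(f,'medium',(501,96.5),zoff=4));print('large',wcup(f,'large',(500.3,96)));print('small',wcup(f,'small',(506.7,-48.5),rad=40))
E
```

```text
time: 9.72
ee_pos: [505.1, 97.1, 161.9]
orientation: [-0.0, 0.988, 0.153, 0.007]
force: [2.2, -0.2, 0.5]
grip_width: 0.9
time: 10.22
ee_pos: [443.8, -22.1, 165.5]
orientation: [-0.0, 0.988, 0.151, 0.0]
force: [0.5, 0.3, 0.9]
grip_width: 0.903
t 10.22 tcp [443.8 -22.1 165.5] xyaw 17.4 tilt [ 0.001  0.    -1.   ] F [0.5 0.3 0.9] grip 82.1 q6 [-0.08  1.19]
  shift cm [ 5.2   4.4  12.26] rz 17.4
med {'c': array([499.3,  95.6]), 'n': 660, 'z': np.float64(85.3), 'rms': np.float64(1.3), 'nb': 213, 'lipr': np.float64(34.5), 'yaw': np.float64(-162.8)}
large {'c': array([499.9,  95.8]), 'n': 883, 'z': np.float64(55.4), 'rms': np.float64(7.8), 'nb': 402, 'lipr': np.float64(42.1), 'yaw': np.float64(-170.2)}
small {'c': array([506.1, -47.9]), 'n': 445, 'z': np.float64(105.3), 'rms': np.float64(1.4), 'nb': 260, 'lipr': np.float64(22.2), 'yaw': np.float64(167.3)}
```

View pics/w7.png

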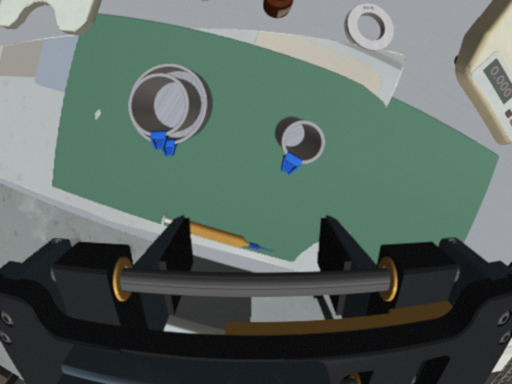

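The wrist picture shows the medium cup nested in the large one (168,103), with both lips together at about (165,143). Its rim is at the right height (85.3 measured, 86 expected). The small cup stands at (303,140) with its lip at (291,163).

```bash
python3 -m creep '[{"rx":0,"ry":0,"rz":6.1,"tx":0,"ty":0,"tz":0,"claw":-0.8},{"rx":0,"ry":0,"rz":6.1,"tx":0,"ty":0,"tz":0,"claw":-0.8},{"rx":0,"ry":0,"rz":6.1,"tx":0,"ty":0,"tz":0,"claw":-0.8},{"rx":0,"ry":0,"rz":6.1,"tx":0,"ty":0,"tz":0,"claw":-0.8},{"rx":0,"ry":0,"rz":6,"tx":0,"ty":0,"tz":0,"claw":-0.8},{"rx":0,"ry":0,"rz":0,"tx":3.5,"ty":0.6,"tz":0,"claw":-0.8},{"rx":0,"ry":0,"rz":0,"tx":3.2,"ty":0.54,"tz":0,"claw":-0.8},{"rx":0,"ry":0,"rz":0,"tx":0,"ty":0,"tz":2,"claw":-0.8},{"rx":0,"ry":0,"rz":0,"tx":0,"ty":0,"tz":0,"claw":-0.8},{"rx":0,"ry":0,"rz":0,"tx":0,"ty":0,"tz":0,"claw":-0.8}]'
python3 - <<'E'
from h import *
togo((506.5,-48.3,45),-13)
c=optics.camera_info('wrist');p,d=optics.grab_frame('wrist');np.savez('pics/w8.npz',p=p,d=d,**c)
print('small',wcup(np.load('pics/w8.npz'),'small',(506.5,-48.3),rad=40,dz=4))
E
```

```text
time: 11.1
ee_pos: [505.5, -46.1, 143.9]
orientation: [-0.0, 0.994, -0.111, -0.002]
force: [-0.1, 0.5, -0.5]
grip_width: 0.899
t 11.1 tcp [505.5 -46.1 143.9] xyaw -12.8 tilt [-0.004  0.    -1.   ] F [-0.1  0.5 -0.5] grip 81.8 q6 [-0.11  1.68]
  shift cm [0.19 0.19 9.89] rz 0.2
small {'c': array([507. , -48.5]), 'n': 474, 'z': np.float64(105.4), 'rms': np.float64(1.1), 'nb': 297, 'lipr': np.float64(21.7), 'yaw': np.float64(167.8)}
```

```bash
python3 -m creep '[{"rx":0,"ry":0,"rz":0,"tx":0.15,"ty":0.2,"tz":1.5,"claw":-0.8},{"rx":0,"ry":0,"rz":0,"tx":0,"ty":0,"tz":2,"claw":-0.8},{"rx":0,"ry":0,"rz":0,"tx":0,"ty":0,"tz":2,"claw":-0.8},{"rx":0,"ry":0,"rz":0,"tx":0,"ty":0,"tz":2,"claw":-0.8},{"rx":0,"ry":0,"rz":0,"tx":0,"ty":0,"tz":1.5,"claw":-0.8},{"rx":0,"ry":0,"rz":0,"tx":0,"ty":0,"tz":0.9,"claw":-0.8},{"rx":0,"ry":0,"rz":0,"tx":0,"ty":0,"tz":0,"claw":-0.8},{"rx":0,"ry":0,"rz":0,"tx":0,"ty":0,"tz":0,"claw":1},{"rx":0,"ry":0,"rz":0,"tx":0,"ty":0,"tz":0,"claw":1},{"rx":0,"ry":0,"rz":0,"tx":0,"ty":0,"tz":0,"claw":1}]'
python3 -m creep '[{"rx":0,"ry":0,"rz":0,"tx":0,"ty":0,"tz":0,"claw":1},{"rx":0,"ry":0,"rz":0,"tx":0,"ty":0,"tz":0,"claw":1},{"rx":0,"ry":0,"rz":0,"tx":0,"ty":0,"tz":0,"claw":1},{"rx":0,"ry":0,"rz":0,"tx":0,"ty":0,"tz":0,"claw":1},{"rx":0,"ry":0,"rz":0,"tx":0,"ty":0,"tz":0,"claw":1},{"rx":0,"ry":0,"rz":0,"tx":0,"ty":0,"tz":0,"claw":1}]'
```

```text
time: 11.98
ee_pos: [508.6, -49.6, 47.3]
orientation: [0.0, 0.994, -0.112, 0.001]
force: [-0.5, 0.3, 0.8]
grip_width: 0.709
time: 12.48
ee_pos: [507.8, -49.6, 46.3]
orientation: [-0.0, 0.994, -0.112, 0.0]
force: [-0.7, 1.1, 2.4]
grip_width: 0.434
```

```bash
python3 -m creep '[{"rx":0,"ry":0,"rz":0,"tx":0,"ty":0,"tz":-0.5,"claw":1},{"rx":0,"ry":0,"rz":0,"tx":0,"ty":0,"tz":-1.5,"claw":1},{"rx":0,"ry":0,"rz":0,"tx":0,"ty":0,"tz":-2,"claw":1},{"rx":0,"ry":0,"rz":0,"tx":0,"ty":0,"tz":-2,"claw":1},{"rx":0,"ry":0,"rz":-6,"tx":0,"ty":0,"tz":-2,"claw":1},{"rx":0,"ry":0,"rz":-6,"tx":0,"ty":0,"tz":-2,"claw":1},{"rx":0,"ry":0,"rz":-6,"tx":0,"ty":0,"tz":-1,"claw":1},{"rx":0,"ry":0,"rz":-6,"tx":0,"ty":0,"tz":0,"claw":1},{"rx":0,"ry":0,"rz":-6,"tx":0,"ty":0,"tz":0,"claw":1},{"rx":0,"ry":0,"rz":-0.3,"tx":0,"ty":0,"tz":0,"claw":1}]' && python3 -m creep '[{"rx":0,"ry":0,"rz":0,"tx":0.5,"ty":-1.5,"tz":0,"claw":1},{"rx":0,"ry":0,"rz":0,"tx":0.8,"ty":-3,"tz":0,"claw":1},{"rx":0,"ry":0,"rz":0,"tx":0.8,"ty":-3,"tz":0,"claw":1},{"rx":0,"ry":0,"rz":0,"tx":0.8,"ty":-3,"tz":0,"claw":1},{"rx":0,"ry":0,"rz":0,"tx":0.5,"ty":-2.5,"tz":0,"claw":1},{"rx":0,"ry":0,"rz":0,"tx":0.25,"ty":-1.1,"tz":0,"claw":1},{"rx":0,"ry":0,"rz":0,"tx":0,"ty":0,"tz":0,"claw":1},{"rx":0,"ry":0,"rz":0,"tx":0,"ty":0,"tz":0,"claw":1},{"rx":0,"ry":0,"rz":0,"tx":0,"ty":0,"tz":0,"claw":1}]'
python3 - <<'E'
from h import *
togo((500.2,96,52),17.5)
o,t,M=pose();c=optics.camera_info('wrist');p,d=optics.grab_frame('wrist');cv2.imwrite('pics/w9.png',p);np.savez('pics/w9.npz',p=p,d=d,**c)
f=np.load('pics/w9.npz')
print('held',wcup(f,'small',t[:2],zoff=t[2]-46,rad=40,dz=4),'z expected',t[2]-46+106)
print('med',wcup(f,'medium',(500,96),zoff=4,dz=3))
E
```

```text
time: 13.32
ee_pos: [507.3, -49.6, 156.3]
orientation: [0.0, 0.988, 0.153, -0.0]
force: [-0.1, 0.5, -1.6]
grip_width: 0.437
time: 14.07
ee_pos: [500.1, 94.8, 155.9]
orientation: [0.0, 0.989, 0.151, -0.0]
force: [0.7, 0.6, -0.4]
grip_width: 0.436
t 14.07 tcp [500.1  94.8 155.9] xyaw 17.4 tilt [-0.001  0.001 -1.   ] F [ 0.7  0.6 -0.4] grip 39.6 q6 [0.17 1.43]
  shift cm [ 0.05 -0.12 10.39] rz -0.1
held {'c': array([500.6,  95.2]), 'n': 1171, 'z': np.float64(215.1), 'rms': np.float64(5.4), 'nb': 164, 'lipr': np.float64(28.8), 'yaw': np.float64(-162.5)} z expected 215.8675333120434
med {'c': array([499.7,  96.9]), 'n': 503, 'z': np.float64(85.4), 'rms': np.float64(1.1), 'nb': 165, 'lipr': np.float64(127.8), 'yaw': np.float64(-161.6)}
```

View pics/w9.png

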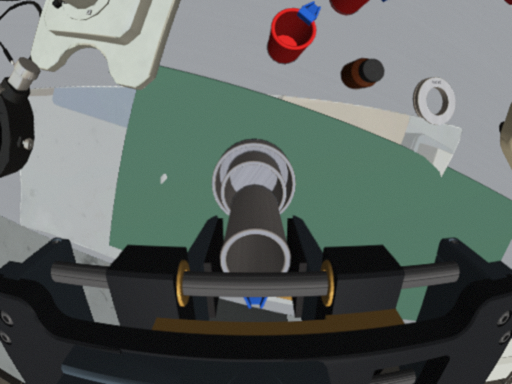

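The wrist picture shows the small cup upright over the nest, held rim around (256,255) and nest around (253,183), with its lip at -162.5°. I'll lower to just above the floor, then inch down.

```bash
python3 -m creep '[{"rx":0,"ry":0,"rz":0,"tx":0,"ty":-0.13,"tz":1.5,"claw":1},{"rx":0,"ry":0,"rz":0,"tx":0,"ty":0,"tz":2,"claw":1},{"rx":0,"ry":0,"rz":0,"tx":0,"ty":0,"tz":2,"claw":1},{"rx":0,"ry":0,"rz":0,"tx":0,"ty":0,"tz":1.5,"claw":1},{"rx":0,"ry":0,"rz":0,"tx":0,"ty":0,"tz":1.5,"claw":1},{"rx":0,"ry":0,"rz":0,"tx":0,"ty":0,"tz":1,"claw":1},{"rx":0,"ry":0,"rz":0,"tx":0,"ty":0,"tz":0.3,"claw":1},{"rx":0,"ry":0,"rz":0,"tx":0,"ty":0,"tz":0,"claw":1},{"rx":0,"ry":0,"rz":0,"tx":0,"ty":0,"tz":0,"claw":1}]' && python3 -m creep '[{"rx":0,"ry":0,"rz":0,"tx":0,"ty":0,"tz":0.1,"claw":1},{"rx":0,"ry":0,"rz":0,"tx":0,"ty":0,"tz":0,"claw":1},{"rx":0,"ry":0,"rz":0,"tx":0,"ty":0,"tz":0,"claw":1},{"rx":0,"ry":0,"rz":0,"tx":0,"ty":0,"tz":0,"claw":1}]'; python3 -m creep '[{"rx":0,"ry":0,"rz":0,"tx":0,"ty":0,"tz":0.1,"claw":1},{"rx":0,"ry":0,"rz":0,"tx":0,"ty":0,"tz":0,"claw":1},{"rx":0,"ry":0,"rz":0,"tx":0,"ty":0,"tz":0,"claw":1},{"rx":0,"ry":0,"rz":0,"tx":0,"ty":0,"tz":0,"claw":1}]'
```

```text
time: 14.87
ee_pos: [500.4, 96.7, 58.6]
orientation: [0.0, 0.988, 0.151, 0.001]
force: [-0.3, -0.3, -1.4]
grip_width: 0.437
time: 15.2
ee_pos: [500.0, 97.2, 57.5]
orientation: [0.0, 0.988, 0.152, 0.0]
force: [0.2, 0.8, -0.8]
grip_width: 0.438
time: 15.53
ee_pos: [499.7, 97.1, 56.0]
orientation: [0.0, 0.988, 0.152, -0.0]
force: [-0.0, -0.3, -1.0]
grip_width: 0.434
```

```bash
python3 -m creep '[{"rx":0,"ry":0,"rz":0,"tx":0,"ty":0,"tz":0.1,"claw":1},{"rx":0,"ry":0,"rz":0,"tx":0,"ty":0,"tz":0,"claw":1},{"rx":0,"ry":0,"rz":0,"tx":0,"ty":0,"tz":0,"claw":1},{"rx":0,"ry":0,"rz":0,"tx":0,"ty":0,"tz":0,"claw":1}]'; python3 -m creep '[{"rx":0,"ry":0,"rz":0,"tx":0,"ty":0,"tz":0.05,"claw":1},{"rx":0,"ry":0,"rz":0,"tx":0,"ty":0,"tz":0,"claw":1},{"rx":0,"ry":0,"rz":0,"tx":0,"ty":0,"tz":0,"claw":1},{"rx":0,"ry":0,"rz":0,"tx":0,"ty":0,"tz":0,"claw":1}]'
```

```text
time: 15.87
ee_pos: [499.7, 97.1, 55.0]
orientation: [0.0, 0.988, 0.152, -0.0]
force: [0.3, -0.3, -0.9]
grip_width: 0.432
time: 16.2
ee_pos: [499.7, 97.1, 54.5]
orientation: [0.0, 0.988, 0.152, 0.0]
force: [1.0, 0.2, -1.4]
grip_width: 0.435
```

```bash
python3 -m creep '[{"rx":0,"ry":0,"rz":0,"tx":0,"ty":0,"tz":0.05,"claw":1},{"rx":0,"ry":0,"rz":0,"tx":0,"ty":0,"tz":0,"claw":1},{"rx":0,"ry":0,"rz":0,"tx":0,"ty":0,"tz":0,"claw":1},{"rx":0,"ry":0,"rz":0,"tx":0,"ty":0,"tz":0,"claw":1}]'; python3 -m creep '[{"rx":0,"ry":0,"rz":0,"tx":0,"ty":0,"tz":0.05,"claw":1},{"rx":0,"ry":0,"rz":0,"tx":0,"ty":0,"tz":0,"claw":1},{"rx":0,"ry":0,"rz":0,"tx":0,"ty":0,"tz":0,"claw":1},{"rx":0,"ry":0,"rz":0,"tx":0,"ty":0,"tz":0,"claw":1}]'
```

```text
time: 16.53
ee_pos: [499.9, 97.1, 54.3]
orientation: [0.0, 0.988, 0.152, 0.0]
force: [-0.7, 0.5, 2.5]
grip_width: 0.435
time: 16.87
ee_pos: [500.1, 97.2, 54.2]
orientation: [-0.0, 0.988, 0.152, 0.001]
force: [-1.7, 0.7, 4.7]
grip_width: 0.431
```

It's on the floor at 54.2 mm (54 predicted). Releasing, rising and backing off for the final checks.

```bash
python3 -m creep '[{"rx":0,"ry":0,"rz":0,"tx":0,"ty":0,"tz":-0.05,"claw":-0.6},{"rx":0,"ry":0,"rz":0,"tx":0,"ty":0,"tz":0,"claw":-0.6},{"rx":0,"ry":0,"rz":0,"tx":0,"ty":0,"tz":0,"claw":-0.6},{"rx":0,"ry":0,"rz":0,"tx":0,"ty":0,"tz":0,"claw":-0.6},{"rx":0,"ry":0,"rz":0,"tx":0,"ty":0,"tz":0,"claw":-0.6},{"rx":0,"ry":0,"rz":0,"tx":0,"ty":0,"tz":-1,"claw":-0.6},{"rx":0,"ry":0,"rz":0,"tx":0,"ty":0,"tz":-3,"claw":-0.6},{"rx":0,"ry":0,"rz":0,"tx":0,"ty":0,"tz":-3,"claw":-0.6},{"rx":0,"ry":0,"rz":0,"tx":0,"ty":0,"tz":-3,"claw":-0.6},{"rx":0,"ry":0,"rz":0,"tx":0,"ty":0,"tz":0,"claw":-0.6}]'
python3 -m creep '[{"rx":0,"ry":0,"rz":0,"tx":-1,"ty":3,"tz":-1,"claw":-0.6},{"rx":0,"ry":0,"rz":0,"tx":-2,"ty":3.5,"tz":0,"claw":-0.6},{"rx":0,"ry":0,"rz":0,"tx":-2,"ty":3.5,"tz":0,"claw":-0.6},{"rx":0,"ry":0,"rz":0,"tx":-2,"ty":3.5,"tz":0,"claw":-0.6},{"rx":0,"ry":0,"rz":0,"tx":-2,"ty":3,"tz":0,"claw":-0.6},{"rx":0,"ry":0,"rz":0,"tx":0,"ty":0,"tz":0,"claw":-0.6},{"rx":0,"ry":0,"rz":0,"tx":0,"ty":0,"tz":0,"claw":-0.6}]'
python3 - <<'E'
from h import *
o,t,M=pose();print(o['time'],t.round(),o['force'].round(1))
c=optics.camera_info('wrist');p,d=optics.grab_frame('wrist');np.savez('pics/w10.npz',p=p,d=d,**c)
f=np.load('pics/w10.npz')
for n,z in [('small',8),('medium',4),('large',0)]: print(n,wcup(f,n,(500,96),zoff=z,dz=3,rad={'small':34,'medium':46,'large':60}[n]))
s,_=optics.grab_frame('side');tp,dd=optics.grab_frame('top')
X=cloud('top',dd);X0=cloud('top',np.load('pics/top0.npz')['d'])
# bystander change: ring + bottle + red cups region
r=np.s_[90:170,160:300];print('bystander median/95 depth change',np.percentile(abs(dd-np.load('pics/top0.npz')['d'])[r],[50,95,99]).round(1))
S=cv2.resize(s[170:290,160:320],(400,300));W=cv2.resize(p[0:240,0:320],(400,300))
cv2.imwrite('pics/f10.png',np.hstack([S,W]))
E
```

```text
time: 17.7
ee_pos: [503.9, 97.8, 160.7]
orientation: [-0.0, 0.988, 0.152, 0.006]
force: [0.9, -0.7, 0.3]
grip_width: 0.798
time: 18.28
ee_pos: [462.9, -88.6, 164.4]
orientation: [-0.0, 0.989, 0.15, 0.0]
force: [-0.0, -0.3, -0.3]
grip_width: 0.798
18.2833 [463. -89. 164.] [-0.  -0.3 -0.3]
small {'c': array([498.2,  96.1]), 'n': 348, 'z': np.float64(113.3), 'rms': np.float64(1.3), 'nb': 228, 'lipr': np.float64(22.6), 'yaw': np.float64(-161.6)}
medium {'c': array([499.3,  95.6]), 'n': 510, 'z': np.float64(85.5), 'rms': np.float64(7.2), 'nb': 451, 'lipr': np.float64(30.9), 'yaw': np.float64(178.5)}
large {'c': array([499.6,  96.9]), 'n': 576, 'z': np.float64(55.5), 'rms': np.float64(8.2), 'nb': 642, 'lipr': np.float64(41.1), 'yaw': np.float64(169.6)}
bystander median/95 depth change [1.6 4.9 7.8]
```

View pics/f10.png

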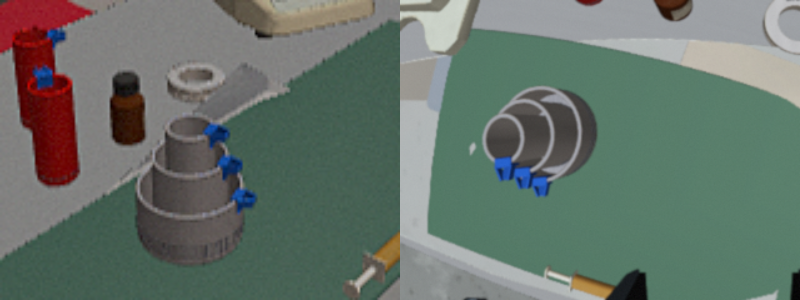

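Both views show the three cups nested and upright with their lips in line, and the ring, bottle and red cups in place. The odd medium and large yaw values come from the mask catching the other cups' lips, so I don't count them. Handing in.

```bash
python3 -c "
from workcell import job;print(job.close_job())"
```

```text
the job is handed in; nothing more can be done
None
```

The job is handed in at about 18.4 s on the robot's clock. The medium cup stands in the large one and the small cup in the medium one, with all three lips pointing the same way.

**Final checks:**
- **Heights:** the rims measured 113.3, 85.5 and 55.5 mm, against 114, 86 and 56 mm expected. The cameras read about 0.7 mm low throughout, so each cup is on the floor of the next.
- **Lips:** the small lip measured -161.6° and the medium -162.8° after it was placed. The large measured about -162.5° before nesting.
- **Bystanders:** the ring, bottle and red cups look untouched in the last pictures. The overall depth change there was small (1.6 mm median).

**What failed or disagreed:**
- **First grasp:** it closed on nothing. The real finger ends are 38 mm behind the reported TCP, as the wrist and side cameras both showed. The cup was not moved, and I corrected every later height by that amount.
- **Final lip angles:** the last automatic values for the medium (178.5°) and large (169.6°) cups are invalid, because the colour mask mixed in the other lips. For those two I relied on the earlier measurements and the last picture.
- **Small lip at the start:** the fixed top and side cameras gave 130° and 161°. I used the wrist camera's 167° instead.

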